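# Zero the thickness comparator on its setting bar, then gauge a test bar

## Task

Zero the bench thickness comparator on the steel setting bar that already lies under its sprung tip: turn the knurled bezel until the red zero mark stands at the pointer, and let go. Then draw the setting bar out and lay it down in its wooden rest, and slide the speckled test bar in under the tip, flat on the bed, until you feel it butt squarely against the end stop; push it gently home, keep the zero as set, and leave the test bar there, tip resting on it. Do not jam the plunger, drop the setting bar or disturb the glassware.

Things in the scene. Friction and masses are not known exactly. Their poses are not given: they have to be found in the camera images.
- stand: Comparator stand, fixed: dark cast base 26 mm high with a bright steel bed. Origin on the bench straight below the contact tip; x: the way bars slide in, y: to the column, z up. Bed: x -60 to +42 mm, 32 mm wide, top 45 mm above the bench. Base: x -60 to +85, y -50 to +100 mm, so a bar's outer end overhangs in free air. Column 24 mm thick, 88 mm high, at y +70.
- bed (a point): Point on the top face of the bed straight below the contact tip (45 mm above the bench); axes as the stand.
- head: Indicator head, fixed: grey arm (70 to 86 mm above the bench) from the column, with an upward-facing dial indicator. Origin on the bench below the tip, axes as the stand. It is clamped up to 0.5 mm higher or lower from day to day, so the pointer's place on the setting bar differs.
- dial_center (a point): Centre of the dial, about 109 mm above the bench, the height to grip the bezel: a knurled steel ring 58 mm across, 100 to 113 mm above the bench. The dial body below it is 52 mm across, down to 86 mm; all else there is under 88 mm, so grip it across from above at any yaw.
- bezel (a joint): Angle of the bezel with the dial face, rad, anticlockwise from above positive, 0 when the zero mark points along the stand's +x; stops at +-1.8; a light friction (0.06 N m) holds it. At the start it must be turned clockwise by about 0.4 to 1.6 rad.
- zero_mark (a point): Red zero mark on the white dial face, 21 mm from the dial's centre; it turns with the bezel. Its x axis points outward from the centre. 50 divisions go round the dial, 0.2 mm (0.126 rad) each.
- pointer_tip (a point): Tip of the black pointer, 21 mm from the dial's centre; its x axis points outward. One turn = 10 mm of plunger travel, clockwise as the plunger rises.
- plunger: Sprung plunger of the indicator, straight down: 5 mm spindle ending in a 10 mm polished ruby ball. Origin at the lowest point of the ball. Free, the ball hangs about 6.3 mm above the bed; the spring presses with 1.5 to 2.2 N; it travels 10 mm up. A round-ended bar slid along the bed lifts it by itself.
- stop: End stop, fixed: dark bracket at the bed's far end with a rod pointing back along the stand's -x at a bar's mid height, ending in a 12 mm brass pad. Origin at the bracket's foot, 72 mm beyond the tip. The pad's face is set anywhere from 22 to 44 mm beyond the tip and is not measured: find it by feel. It does not give; 4 to 8 N seats a bar, 15 N is too much.
- master: Setting bar, ground steel, 140 x 14 mm, 8.0 mm thick, round ends, 0.12 kg, a 30 mm blue sleeve on its outer (-x) end. Origin at the centre of its underside, x along it to the inner end, z up. Lies under the tip at the start, its inner end 13 to 19 mm beyond it. Grip it across its sides near the outer end, 85 mm or more from the tip, to keep a gripper clear of the dial.
- specimen: Moulded test bar, ivory with brown specks, 140 x 14 mm, 8.8 mm thick (reads 4 divisions more than the setting bar), round ends, 22 g, same either way round. Origin at the centre of its underside, x along it, z up. Grip it as the setting bar.
- master_rest: Rest of the setting bar, fixed: wooden block 70 x 60 mm, with a green floor 30 mm above the bench between two 5 mm lips, channel 38 mm wide along its x. Origin under its centre. Empty at the start; a bar lies centred along x and overhangs 35 mm at each end.
- specimen_rest: White plastic block of the same size and form, on which the test bar lies at the start. Fixed. The two blocks may change sides.
- dish: Round glass dish of shell and husk chips, 100 mm across, 22 mm high. Origin under its centre. Leave alone.
- beaker: Empty glass beaker, 70 mm across, 90 mm high. Origin under its centre. Leave alone.
- jar: Amber jar with blue lid, 52 mm across, 75 mm high. Origin under its centre. Leave alone.
There are look-alikes about, which are no part of the job. What is shaped like the specimen but black is not meant.

How it is judged (in metres and radians):
On the way, in this order (a step that is already met when the one before it is completed fails the run):
1. zero mark within one division (0.126 rad) of the pointer while the tip rests on the setting bar, bezel and bar let go (angle between the x axis of zero_mark and the x axis of pointer_tip, either way round below 0.126 rad and contact force between plunger and master above 0.5 N and contact force between the fingers and head below 0.1 N and contact force between the fingers and master below 0.1 N), for 0.3 s.
2. setting bar laid in its wooden rest and let go (x of master in the frame of master_rest between -0.03 and 0.03 m and y of master in the frame of master_rest between -0.014 and 0.014 m and z of master in the frame of master_rest between 0.027 and 0.033 m and angle between the x axis of master and the x axis of master_rest, either way round below 0.3 rad and angle between master's own z axis and vertical below 0.06 rad and contact force between the fingers and master below 0.1 N and linear speed of master below 0.02 m/s), for 0.2 s.
3. test bar flat on the bed under the tip and pushed against the end stop (more than 1.5 N) (contact force between plunger and specimen above 0.5 N and angle between the x axis of specimen and the x axis of stand, either way round below 0.12 rad and y of specimen in the frame of stand between -0.008 and 0.008 m and z of specimen in the frame of stand between 0.043 and 0.0475 m and angle between specimen's own z axis and vertical below 0.05 rad and contact force between specimen and stop above 1.5 N), for 0.02 s.
At the end, for the whole second after the job is handed in: Test bar let go, at rest, flat on the bed (8 mm, 0.12 rad) under the tip, its end within 3 mm of the stop pad; dial reading 4 divisions from zero (0.29 to 0.72 rad); setting bar let go flat in its wooden rest, within 30 mm along, 14 mm across, 0.3 rad (contact force between plunger and specimen above 0.5 N and angle between the x axis of specimen and the x axis of stand, either way round below 0.12 rad and y of specimen in the frame of stand between -0.008 and 0.008 m and z of specimen in the frame of stand between 0.043 and 0.0475 m and angle between specimen's own z axis and vertical below 0.05 rad and horizontal distance between stop_pad and specimen below 0.0752 m and angle between the x axis of zero_mark and the x axis of pointer_tip, either way round between 0.29 and 0.72 rad and contact force between the fingers and specimen below 0.1 N and contact force between the fingers and head below 0.1 N and linear speed of each of specimen, master below 0.01 m/s and x of master in the frame of master_rest between -0.03 and 0.03 m and y of master in the frame of master_rest between -0.014 and 0.014 m and z of master in the frame of master_rest between 0.027 and 0.033 m and angle between the x axis of master and the x axis of master_rest, either way round below 0.3 rad and angle between master's own z axis and vertical below 0.06 rad); the robot touches nothing.
It fails at once if a bar driven against the end stop with more than 15 N (contact force between any of specimen, master and stop above 15 N).
It fails at once if the plunger jammed or struck (more than 12 N on it) (contact force between plunger and anything else above 12 N).
It fails at once if the setting bar dropped or banged down (more than 30 N on its rest, or falls to the bench) (contact force between master and master_rest above 30 N or height (world z) of master below 0.022 m).
It fails at once if glassware pushed more than 20 mm or tipped (distance of any of dish, beaker, jar from where it was at the start of the episode above 0.02 m or angle between any of dish, beaker, jar's own z axis and vertical above 0.3 rad).
It also fails if it takes over 72 s, if anything falls off the work surface, if the arm or the gripper's body presses on something with over 40 N, if the wrist force passes 120 N, or if a joint passes its speed limit or range.

## Robot

A 6-joint arm with a two-finger parallel gripper is mounted at the origin on the work surface. World frame = base frame: x ahead of the robot, y to its left, z up, the work surface at z = 0. Lengths are in mm, angles in rad, forces in N, time in s.
With the tool pointing down it reaches from about 400 to 925 mm from the base axis. Payload 3.4 kg.
Tool frame: the origin (TCP) lies at the very end of the fingers, on their centre line; the grasp point (between the pads) lies 19 mm behind it (grasp_offset is the distance from the TCP to the grasp point, in mm); z points along the fingers, x is the direction in which the jaws open and shut, and the axes are right-handed (so a half turn about z gives the same grasp; the last joint's range is limited). The gripper opens to 85 mm and grips with 20 to 120 N. Pads are 22 mm wide; open, the fingers measure 114 mm over their backs; the gripper's body (76 mm by 85 mm) begins 54 mm behind the grasp point. The pads swing forward as they close: fully open they stand 13 mm farther back than shut.
Start: joints at [1.131, 0.307, 1.506, -0, 1.328, -0.073], TCP at [205.699, 536.954, 231.305] pointing down, gripper open.
Joint ranges: [-3.12, 3.12], [-1.05, 2.28], [0.14, 2.33], [-1.42, 4.57], [0.1, 2.73], [-2.68, 2.68]. Speed limits (rad/s): [2.57, 2.57, 3.14, 3.14, 3.14, 3.14].

## Interface

Orientations are given as [roll, pitch, yaw] about the fixed x, y, z axes, in that order (R = Rz(yaw) Ry(pitch) Rx(roll)).
In Python, from workcell import move_to, line_to, move_joints, open_jaws, close, pause, solve_ik, get_obs, snapshot, IKError, finish_job, grasp_offset gives the robot as it stands. Calls block until the motion is done:
- move_to(position, orientation): joint-space move of the TCP to a pose.
- line_to(position, max_speed=150, rotation=None, stop_force=None): straight line of the TCP; rotation=None keeps the orientation; max_speed is the mean speed in mm/s. With stop_force (N) it stops when the force on the tool has changed by that much, and returns True; else False.
- move_joints(angles): joint-space move.
- open_jaws() and close(): open the fingers fully, or close them until they stop; the grip force is fixed at half the most.
- pause(seconds).
- solve_ik(position, orientation): joint angles nearest the present ones, or None.
- get_obs(): the state.
- snapshot(name): name is "side" or "top"; returns a dict with "frame" (384x512x3 uint8, red, green, blue), "fx", "fy", "cx", "cy" (pixels), "T" (4x4, takes a point from camera to world coordinates). Camera axes: x right, y up, looking along -z (the intrinsics and any distortion apply to the point x, -y, -z); pixel columns grow to the right and rows downward; lengths in mm; the calibration is good to about 2 mm. A picture is of the moment at which its call begins. There is no depth.
A pose or a line that the arm cannot do raises IKError and nothing moves.
- finish_job(): hands the job in, once; it reports no verdict.
The state is a dict: "time": time; "q": joint angles; "dq": joint speeds; "joint_efforts": joint torques, N m; "tool_pos": TCP position; "tcp_rot": TCP orientation; "ft_force": force on the tool from outside, world axes, zero at the start; "moment": the same for the moment, N m; "finger_gap": finger opening in mm.
Only numpy, scipy, OpenCV 4.12 (cv2) and the standard library are available. Lean on these libraries where they do the work, as an engineer would, in place of code of your own. Each camera call takes 0.05 s, during which the arm holds its last target.

## Working session

There is one attempt and no reset: what is moved stays moved. The work goes in short steps, each a Python script; the robot and the scene stay as the last script left them, time stands still between calls to the robot, and variables do not carry over. Pictures are saved under pics/ and viewed, and the job is handed in when it is done.

```bash
ls; mkdir -p pics
python3 - <<'E'
from workcell import *
import cv2
for n in("side","top"):
    s=snapshot(n); cv2.imwrite(f"pics/{n}0.png",s["frame"][:,:,::-1]); print(n,s["fx"],s["fy"],s["cx"],s["cy"],s["T"],[k for k in s])
o=get_obs();print(o,grasp_offset)
E
```

```text
pics
side 396.58848455929876 396.58848455929876 254.93641803383932 189.58263752236516 [[ 9.98474032e-01  2.08201341e-02 -5.11481076e-02  5.73932589e+02]
 [-5.14139440e-02  6.88511098e-01 -7.23401047e-01 -6.86269833e+02]
 [ 2.01547329e-02  7.24926886e-01  6.88530898e-01  8.83153879e+02]
 [ 0.00000000e+00  0.00000000e+00  0.00000000e+00  1.00000000e+00]] ['frame', 'fx', 'fy', 'cx', 'cy', 'T']
top 354.0858278760519 354.0858278760519 255.68909777544664 195.71366613982042 [[ 1.61019146e-02  9.93948834e-01 -1.08657458e-01  5.17466782e+02]
 [-9.99692069e-01  1.39515945e-02 -2.05212348e-02  1.27595851e+02]
 [-1.88811126e-02  1.08954430e-01  9.93867414e-01  1.06467866e+03]
 [ 0.00000000e+00  0.00000000e+00  0.00000000e+00  1.00000000e+00]] ['frame', 'fx', 'fy', 'cx', 'cy', 'T']
{'time': 0.1, 'q': array([ 1.13148624e+00,  3.07507494e-01,  1.50749970e+00, -1.70806957e-07,
        1.32841518e+00, -7.35084493e-02]), 'dq': array([ 1.91936785e-03, -9.51185201e-04, -4.39179455e-03,  7.39545681e-06,
        1.19859491e-03, -8.00081601e-04]), 'joint_efforts': array([ 7.32281260e-04, -4.58523381e+01, -2.52608460e+01,  3.59001797e-05,
        5.58703090e-03,  2.13706778e-05]), 'tool_pos': array([205.44523125, 536.39560262, 230.48407312]), 'tcp_rot': array([-3.14145844e+00,  1.82478335e-03,  1.20499486e+00]), 'ft_force': array([ 0.07043745,  0.6399516 , -0.47432562]), 'moment': array([-0.03271481, -0.02978451,  0.01464056]), 'finger_gap': 85.3906849339787} 18.700000000000003
```

View pics/top0.png

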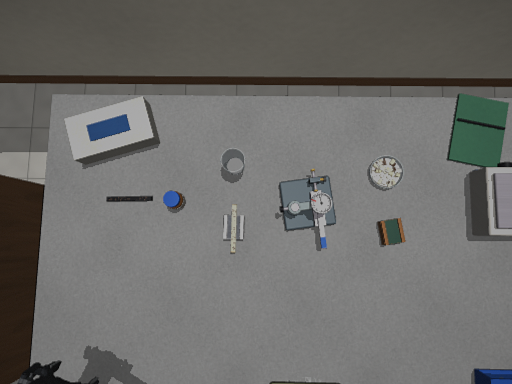

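View pics/side0.png

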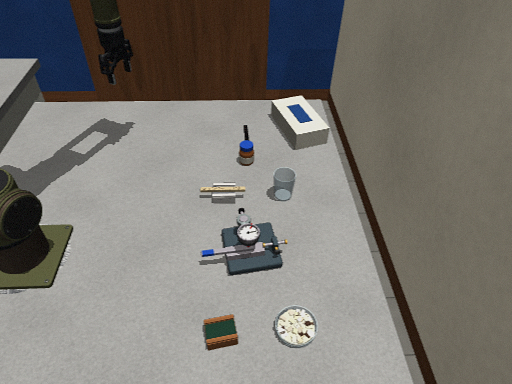

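```bash
cat > h.py <<'E'
import numpy as np, cv2
from workcell import *
def ray(s,u,v):
    T=np.array(s["T"]); d=np.array([(u-s["cx"])/s["fx"],-(v-s["cy"])/s["fy"],-1.0])
    return T[:3,3],T[:3,:3]@d
def onz(s,u,v,z):
    o,d=ray(s,u,v); return o+d*(z-o[2])/d[2]
def proj(s,p):
    T=np.array(s["T"]); c=T[:3,:3].T@(np.array(p,float)-T[:3,3])
    return np.array([s["cx"]-s["fx"]*c[0]/c[2], s["cy"]+s["fy"]*c[1]/c[2]])
def tri(s1,p1,s2,p2):
    o1,d1=ray(s1,*p1);o2,d2=ray(s2,*p2);d1=d1/np.linalg.norm(d1);d2=d2/np.linalg.norm(d2)
    A=np.c_[d1,-d2];t=np.linalg.lstsq(A,o2-o1,rcond=None)[0]
    a=o1+d1*t[0];b=o2+d2*t[1];return (a+b)/2,np.linalg.norm(a-b)
def crop(s,x0,y0,x1,y1,k,name):
    im=cv2.resize(s["frame"][y0:y1,x0:x1,::-1],None,fx=k,fy=k,interpolation=cv2.INTER_CUBIC)
    for x in range((x0//10+1)*10,x1,10):
        cv2.line(im,((x-x0)*k,0),((x-x0)*k,6),(0,0,255),1); cv2.putText(im,str(x),((x-x0)*k-10,16),0,.35,(0,0,255),1)
    for y in range((y0//10+1)*10,y1,10):
        cv2.line(im,(0,(y-y0)*k),(6,(y-y0)*k),(0,0,255),1); cv2.putText(im,str(y),(8,(y-y0)*k+4),0,.35,(0,0,255),1)
    cv2.imwrite(f"pics/{name}.png",im)
E
python3 - <<'E'
from h import *
t=snapshot("top"); s=snapshot("side")
crop(t,265,160,345,255,6,"ct1"); crop(s,195,200,295,280,7,"cs1")
crop(t,205,140,265,260,5,"ct2"); crop(t,360,150,420,255,5,"ct3")
E
```

```text
(no output)
```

View pics/ct1.png

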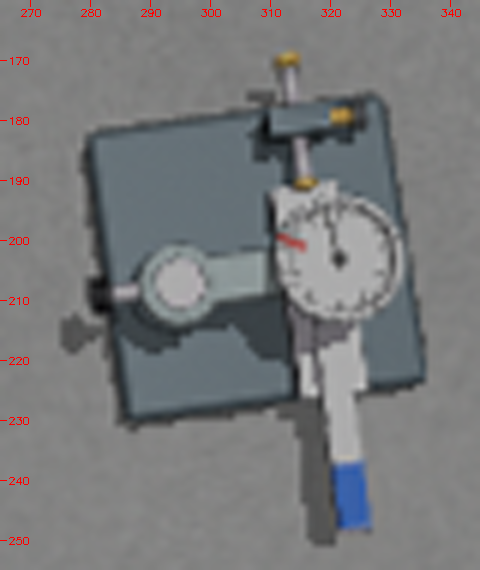

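View pics/cs1.png

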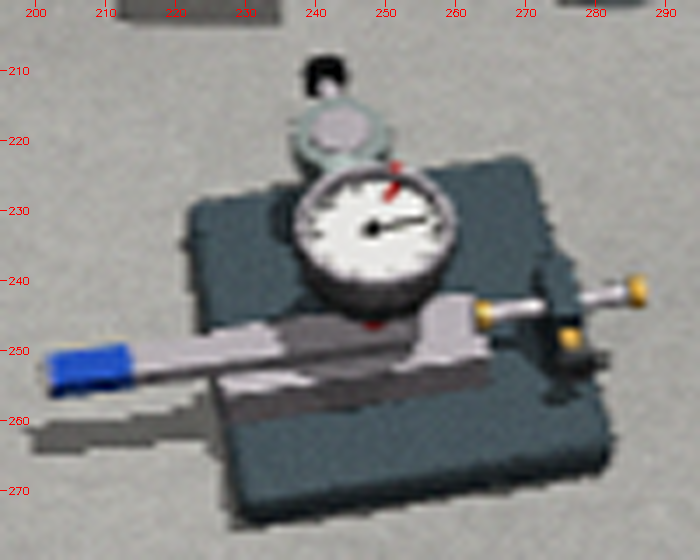

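View pics/ct2.png

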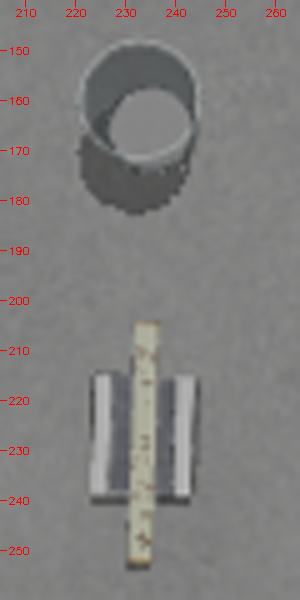

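View pics/ct3.png

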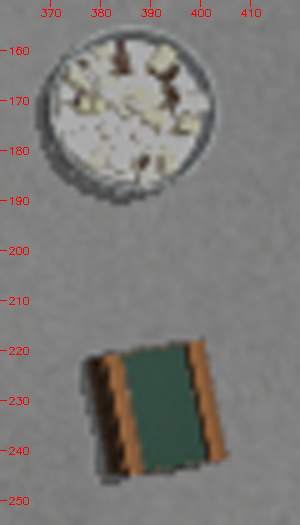

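```bash
cat > meas.py <<'E'
from h import *
def dark(s,u,v,r):
    g=s["frame"].astype(float).mean(2); ys,xs=np.mgrid[int(v)-r:int(v)+r+1,int(u)-r:int(u)+r+1]
    w=np.clip(130-g[ys,xs],0,None); return (w*xs).sum()/w.sum(),(w*ys).sum()/w.sum()
def red(s,box):
    x0,y0,x1,y1=box; f=s["frame"][y0:y1,x0:x1].astype(float)
    w=np.clip(f[...,0]-f[...,1:].max(2)-30,0,None); ys,xs=np.mgrid[y0:y1,x0:x1]
    return (w*xs).sum()/w.sum(),(w*ys).sum()/w.sum()
E
python3 - <<'E'
from meas import *
t=snapshot("top"); s=snapshot("side")
ht=dark(t,321,203,2); hs=dark(s,248,232,2); print(ht,hs)
H,e=tri(t,ht,s,hs); print("hub",H,e, onz(t,*ht,112),onz(s,*hs,112))
rt=red(t,(308,192,334,215)); rs=red(s,(236,220,262,238)); print(rt,rs)
print("red z112",onz(t,*rt,112),onz(s,*rs,112),tri(t,rt,s,rs))
# pointer tips from eyeballed crops
for n,S,p in(("t",t,(319.5,194.5)),("s",s,(257.0,231.0))): print(n,onz(S,*p,112))
print("base z26",[onz(t,*p,26)[:2].round(1) for p in((280.5,182),(327.5,175.5),(336,224),(286,229.5))])
print("pad/knob",tri(t,(316,190.5),s,(264,244.5)),tri(t,(313,170),s,(286.5,241.5)))
def cont(S,mask,mn=20):
    c,_=cv2.findContours(mask.astype(np.uint8),cv2.RETR_EXTERNAL,cv2.CHAIN_APPROX_NONE)
    return [x for x in c if cv2.contourArea(x)>mn]
for n,S in(("t",t),("s",s)):
    f=S["frame"].astype(int); R,G,B=f[...,0],f[...,1],f[...,2]
    for nm,m in(("blue",(B>R+70)&(B>G+60)),("green",(G>R+15)&(G>B+5)&(G<90)),("wood",(R>G+40)&(G>B+10)&(R<200)),("ivory",(R>B+20)&(R>120)&(G>B+15))):
        for c in cont(S,m):
            print(n,nm,cv2.minAreaRect(c))
E
```

```text
(np.float64(321.05298013245033), np.float64(202.74039735099336)) (np.float64(248.08828828828825), np.float64(232.22432432432433))
hub [605.64544477 -29.54178801 108.66286903] 0.5447627838080461 [605.06541419 -29.00307156 112.        ] [605.77966042 -32.33883164 112.        ]
(np.float64(313.2957746478873), np.float64(199.8556338028169)) (np.float64(250.68329177057356), np.float64(225.8428927680798))
red z112 [612.57132852  -8.1968325  112.        ] [613.29228148 -11.15009032 112.        ] (array([613.1547747 ,  -8.6069837 , 109.05280451]), np.float64(0.5762709003692285))
t [627.33349138 -24.91405048 112.        ]
s [628.59945745 -29.0569293  112.        ]
base z26 [array([672.9,  76.3]), array([694.2, -62.5]), array([551.4, -86.3]), array([533.2,  59. ])]
pad/knob (array([647.40688945, -24.68661899,  50.79586255]), np.float64(3.1269722189856592)) (array([707.91946924, -16.29830999,  50.16879273]), np.float64(4.482842132569187))
t blue ((501.0, 381.0), (4.0, 20.0), 90.0)
t blue ((495.5, 371.5), (3.0, 31.0), 90.0)
t blue ((323.0, 242.5), (9.0, 4.0), 90.0)
t blue ((170.75, 198.25), (14.
[... 784 characters left out ...]
9, 29.025188446044922), 78.69007110595703)
s wood ((221.36538696289062, 338.8269348144531), (5.295135498046875, 30.594114303588867), 78.69007110595703)
s wood ((218.09616088867188, 318.98077392578125), (4.3145551681518555, 28.829071044921875), 78.69007110595703)
s ivory ((221.48291015625, 337.9173278808594), (3.7482025623321533, 31.572704315185547), 78.31063079833984)
s ivory ((218.44232177734375, 318.2115478515625), (3.7262067794799805, 29.809654235839844), 78.69007110595703)
s ivory ((295.0353088378906, 326.9588317871094), (37.09510803222656, 26.57398223876953), 40.60129928588867)
s ivory ((222.48587036132812, 187.94908142089844), (3.255340337753296, 45.062110900878906), 88.53119659423828)
```

Run:
```python
from meas import *
t=snapshot("top"); s=snapshot("side")
# pointer direction: dark pixels in annulus 7..20mm about hub on the z=109 plane
for n,S,h in(("t",t,(321.05,202.74)),("s",s,(248.09,232.22))):
    P0=onz(S,*h,109); g=S["frame"].astype(float).mean(2); v=np.zeros(2)
    for y in range(int(h[1])-14,int(h[1])+15):
        for x in range(int(h[0])-14,int(h[0])+15):
            d=(onz(S,x,y,109)-P0)[:2]; r=np.hypot(*d); a=np.arctan2(d[1],d[0])
            if 5<r<16 and -0.5<a<0.8: v+=max(0,150-g[y,x])*d/r
    print(n,np.arctan2(v[1],v[0]))
move_to([605.6,-29.5,160],[np.pi,0,-0.2])
print(get_obs()["time"])
line_to([605.6,-29.5,91],100)
o=get_obs();print(o["time"],o["tool_pos"],o["tcp_rot"],o["ft_force"])
close();o=get_obs();print(o["time"],o["tool_pos"],o["ft_force"],o["moment"],o["finger_gap"],o["q"])
```

```text
t 0.27454697795050853
s 0.2331149977599474
2.875
3.7167 [606.13233208 -29.48735257  91.39801766] [-3.14152582e+00 -9.20006444e-04 -1.99842787e-01] [-0.6368368  -0.9042669   0.20267239]
4.1083 [605.15623998 -29.36272046  92.32172302] [-2.10694343  1.16654701  5.47417042] [0.08490512 0.57592778 0.04957292] 56.22790818330247 [-1.18264052e-01  4.78799416e-01  1.61431797e+00  1.36438000e-04
  1.04855827e+00  8.16683446e-02]
```

Run:
```python
from meas import *
q=np.array(get_obs()["q"])
for i in range(3):
    q[5]+=1.02/3; move_joints(q); o=get_obs();print(o["time"],o["ft_force"],o["moment"],o["finger_gap"])
pause(0.2)
open_jaws(); o=get_obs();print(o["time"],o["tool_pos"],o["ft_force"])
line_to([605.6,-29.5,150],150)
# go over outer bar side so that cameras see
move_to([490,-46,200],[np.pi,0,-1.43])
t=snapshot("top"); s=snapshot("side"); print(get_obs()["time"])
crop(t,265,160,345,255,6,"ct4"); crop(s,195,200,295,280,7,"cs4")
np.save("t1.npy",t["frame"]);np.save("s1.npy",s["frame"])
```

```text
4.525 [ 0.50927224 -0.04544412 -1.78697538] [ 0.04665216 -0.00142998 -0.05231557] 55.658945999274245
4.9417 [ 0.83590618 -0.84640694 -2.67378072] [ 0.03506498 -0.0901893  -0.05242583] 55.785478350548594
5.3583 [ 0.45974365 -1.73971149 -2.19017135] [-0.14598911 -0.23079152 -0.02279429] 56.043454741004965
5.9667 [605.0935682  -29.18364825  92.55076366] [0.26935711 0.30447297 0.8903781 ]
7.175
```

View pics/ct4.png

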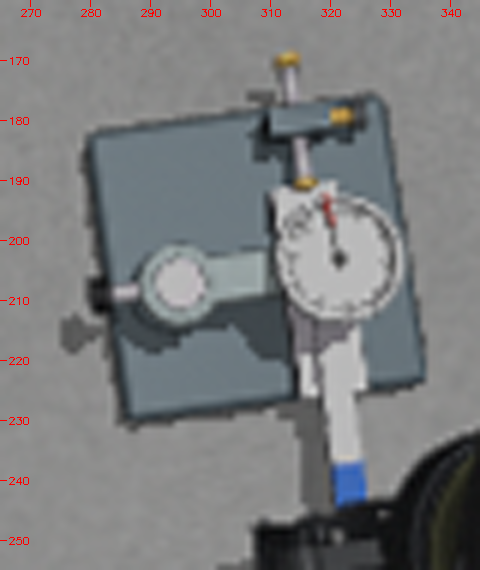

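View pics/cs4.png

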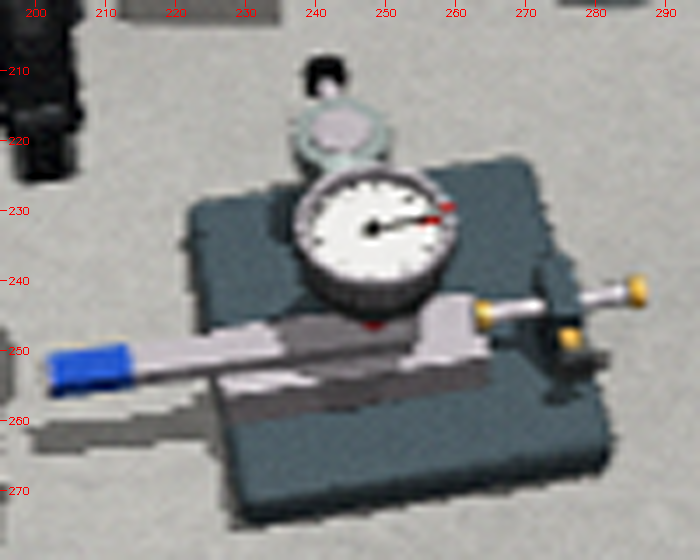

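The red mark at top (319.5,194.5) / side (257,231) is now on the pointer. I'll measure the angle.

Run:
```python
from meas import *
t=snapshot("top"); s=snapshot("side")
for n,S,h in(("t",t,(321.05,202.74)),("s",s,(248.09,232.22))):
    h=dark(S,round(h[0]),round(h[1]),1); P0=onz(S,*h,109); f=S["frame"].astype(float); g=f.max(2)
    v=np.zeros(2);w=np.zeros(2)
    for y in range(int(h[1])-14,int(h[1])+15):
        for x in range(int(h[0])-14,int(h[0])+15):
            d=(onz(S,x,y,109)-P0)[:2]; r=np.hypot(*d); a=np.arctan2(d[1],d[0])
            rd=max(0,f[y,x,0]-f[y,x,1:].max()-25)
            if 10<r<26 and abs(a-.2)<.6: w+=rd*d/r
            if 4<r<15 and abs(a-.2)<.45: v+=max(0,190-g[y,x])*d
    print(n,h,"ptr",np.arctan2(v[1],v[0]),"red",np.arctan2(w[1],w[0]))
# bar long edges/yaw: bright bar row centroids in top, rows 216..236
g=t["frame"].astype(float)
for y in range(226,247,3):
    r=g[y,310:335]; br=r.max(1); xs=np.arange(310,335); ok=br>165; print(y,xs[ok].min() if ok.any() else None,xs[ok].max() if ok.any() else None, r[8:22].max(1).astype(int))
```

```text
t (np.float64(321.07939189189193), np.float64(202.77027027027026)) ptr 0.24172222657636078 red 0.2097872130700439
s (np.float64(247.88434579439254), np.float64(232.22546728971966)) ptr 0.22233646491005132 red 0.14263219246630549
226 319 323 [ 72 177 187 185 186 186 105 121 135 137 137 136 135 142]
229 320 324 [ 85 117 180 187 185 187 166 144 143 144 143 143 144 144]
232 320 324 [ 88 108 180 187 185 186 175 145 140 142 143 144 141 139]
235 320 324 [ 93  73 180 189 186 188 189 159 144 140 144 148 145 143]
238 321 324 [ 95  95 111 175 183 181 183 164 145 145 144 145 146 149]
241 321 325 [ 94  96  97 176 185 184 187 190 154 152 149 149 134  62]
244 None None [ 94 100  88  66  37  33  25  24  26  25  51  53  28  18]
```

Run:
```python
from meas import *
t=snapshot("top"); s=snapshot("side")
a=[]
for S,h in((t,(321.07,202.76)),(s,(248.0,232.22))):
    # rectify the dial plane z=109 : world +x up, +y left, 10 px/mm
    P0=onz(S,*h,109); src=[];dst=[]
    for dx,dy in((-30,-30),(30,-30),(30,30),(-30,30)):
        src.append(proj(S,P0+[dx,dy,0]));dst.append((200-dy*6.6,200-dx*6.6))
    M=cv2.getPerspectiveTransform(np.float32(src),np.float32(dst))
    a.append(cv2.warpPerspective(S["frame"][:,:,::-1],M,(400,400),flags=cv2.INTER_CUBIC))
cv2.imwrite("pics/rect.png",np.hstack(a))
```

```text
(no output)
```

View pics/rect.png

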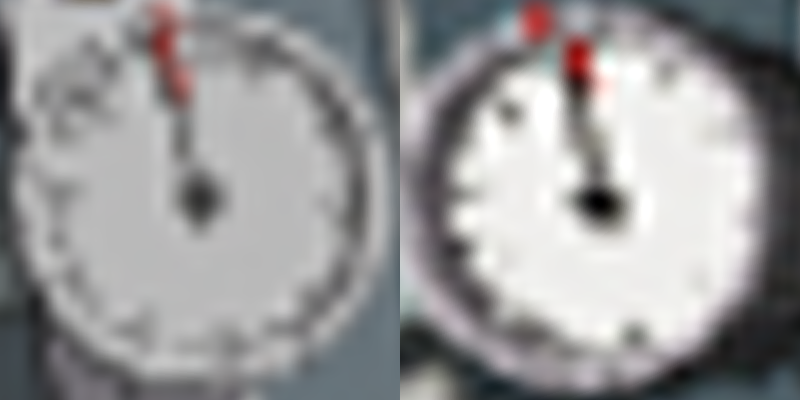

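Run:
```python
from meas import *
t=snapshot("top"); s=snapshot("side")
t["frame"]=cv2.imread("pics/top0.png")[:,:,::-1]; s["frame"]=cv2.imread("pics/side0.png")[:,:,::-1]
for S,h in((t,(321.07,202.76)),(s,(248.05,232.22))):
    P0=onz(S,*h,109); g=S["frame"].astype(np.float32).max(2); A=np.arange(-.5,1,.02)
    for r0,r1 in((6,12),(12,19)):
        prof=[]
        for a in A:
            pts=np.float32([proj(S,P0+[r*np.cos(a),r*np.sin(a),0]) for r in np.linspace(r0,r1,15)])
            prof.append(cv2.remap(g,pts[:,0],pts[:,1],cv2.INTER_LINEAR).mean())
        p=np.array(prof);w=np.clip(np.percentile(p,60)-p,0,None);w[abs(A-A[p.argmin()])>.35]=0
        print(r0,r1,"argmin",A[p.argmin()],"centroid",(w*A).sum()/w.sum(), p.min(),p.max())
```

```text
6 12 argmin 0.2800000000000007 centroid 0.2886239945132283 119.79752 172.87064
12 19 argmin 0.2800000000000007 centroid 0.23418263270039552 121.31003 173.45488
6 12 argmin 0.2800000000000007 centroid 0.23798077640590437 133.98705 231.80846
12 19 argmin 0.22000000000000064 centroid 0.22690338832327583 108.49928 235.7153
```

Run:
```python
from meas import *
t=snapshot("top"); t["frame"]=cv2.imread("pics/top0.png")[:,:,::-1]
s=snapshot("side"); s["frame"]=cv2.imread("pics/side0.png")[:,:,::-1]
f=t["frame"].astype(float); C=[]
def cross(p,x0,lev):
    i=[k for k in range(len(p)-1) if (p[k]-lev)*(p[k+1]-lev)<=0]; k=i[0]; return x0+k+(lev-p[k])/(p[k+1]-p[k])
for y in list(range(229,237))+list(range(238,246)):
    if y<237: p=f[y].max(1); m=int(321); L=cross(p[m-6:m+1],m-6,140); R=cross(p[m+1:m+8],m+1,165)
    else:
        p=f[y,:,2]-f[y,:,0]; m=323; pk=p[320:326].max(); L=cross(p[m-6:m+1],m-6,pk/2);R=cross(p[m:m+7],m,pk/2)
    P=onz(t,(L+R)/2,y,53); W=(onz(t,R,y,53)-onz(t,L,y,53)); C.append(P[:2]); print(y,round(L,2),round(R,2),P[:2].round(1),abs(W[1]).round(1))
C=np.array(C); k=np.polyfit(C[:,0],C[:,1],1); print("yaw",np.arctan(k[0]),"y at x=605.6",np.polyval(k,605.6), "resid",np.std(C[:,1]-np.polyval(k,C[:,0])))
# outer end of sleeve
p=(f[:,:,2]-f[:,:,0])[:,322:325].mean(1); pk=p[240:245].max()
print("sleeve top end",onz(t,323.3,cross(p[245:252],245,pk/2),53), "inner",onz(t,322.8,cross(p[234:240],234,pk/2),53))
# side view sleeve
b=(s["frame"][...,2].astype(int)>s["frame"][...,0].astype(int)+60); b[:240]=0
ys,xs=np.nonzero(b); print(xs.min(),xs.max(),xs.mean(),ys.mean(), ys[xs==204],ys[xs==211])
print(onz(s,203,249.5,53),onz(s,212,248.5,53))
# stop rod centroids (brass)
for n,S,bx in(("t",t,[(311,186,321,194),(308,166,317,173)]),("s",s,[(260,241,268,249),(283,237,291,245)])):
    F=S["frame"].astype(float)
    for x0,y0,x1,y1 in bx:
        w=np.clip(F[y0:y1,x0:x1,0]-F[y0:y1,x0:x1,2]-25,0,None); yy,xx=np.mgrid[y0:y1,x0:x1]; c=((w*xx).sum()/w.sum(),(w*yy).sum()/w.sum()); print(n,c,onz(S,*c,49))
```

```text
229 319.53 323.4 [535.8 -39.6] 10.9
230 319.6 323.44 [532.9 -39.7] 10.9
231 319.41 323.44 [530.1 -39.4] 11.4
232 319.6 323.78 [527.3 -40.2] 11.8
233 319.68 324.24 [524.5 -40.9] 12.8
234 319.75 324.26 [521.7 -41. ] 12.7
235 319.73 324.39 [518.9 -41.2] 13.2
236 319.96 324.38 [516.1 -41.5] 12.5
238 320.09 325.12 [510.5 -42.7] 14.2
239 320.03 325.36 [507.7 -42.9] 15.0
240 320.3 325.53 [504.9 -43.5] 14.7
241 320.42 325.55 [502.1 -43.7] 14.4
242 320.51 325.54 [499.3 -43.8] 14.2
243 320.51 325.68 [496.5 -44. ] 14.5
244 320.66 326.04 [493.7 -44.7] 15.1
245 320.97 326.13 [490.9 -45.2] 14.5
yaw 0.12962369171134996 y at x=605.6 -30.097693046793154 resid 0.24147452257511562
sleeve top end [483.76019892 -44.51480846  53.        ] inner [514.00570387 -43.24556619  53.        ]
202 213 207.55223880597015 252.1492537313433 [250 251 252 253 254] [249 250 251 252 253 254]
[488.13217708 -37.12055562  53.        ] [511.50103454 -34.6705352   53.        ]
t (np.float64(315.5833333333333), np.float64(190.025)) [647.42254103 -23.79433078  49.        ]
t (np.float64(312.61007957559684), np.float64(169.3766578249337)) [707.67684278 -15.33308166  49.        ]
s (np.float64(263.56378600823047), np.float64(244.18106995884773)) [648.04529039 -21.93182578  49.        ]
s (np.float64(285.6604774535809), np.float64(240.98541114058355)) [708.30897297 -13.14106771  49.        ]
```

Run:
```python
from meas import *
t=snapshot("top"); s=snapshot("side")
for n,S in(("t",t),("s",s)):
    f=S["frame"].astype(int);R,G,B=f[...,0],f[...,1],f[...,2]
    m=((R>G+40)&(G>B+5)&(R>110)).astype(np.uint8)
    if n=="t": m[:, :370]=0; m[:210]=0; m[250:]=0
    else: m[:305]=0; m[:,250:]=0; m[360:]=0
    N,l,st,ce=cv2.connectedComponentsWithStats(m)
    for i in range(1,N):
        if st[i,4]>20:
            ys,xs=np.nonzero(l==i); P=np.array([onz(S,x,y,35)[:2] for x,y in zip(xs,ys)]); c=P.mean(0)
            u,sv,vt=np.linalg.svd(P-c); d=vt[0]*np.sign(vt[0,0]); a=(P-c)@d
            print(n,st[i],"c@35",c.round(1),"yaw",np.arctan2(d[1],d[0]).round(3),"len",np.ptp(a).round(1),"w",np.ptp((P-c)@vt[1]).round(1))
    m=((G>R+12)&(G>B)&(G<100)).astype(np.uint8)
    if n=="t": m[:, :370]=0; m[:210]=0; m[250:]=0;m[:,410:]=0
    else: m[:305]=0; m[:,250:]=0; m[360:]=0
    ys,xs=np.nonzero(m); P=np.array([onz(S,x,y,30)[:2] for x,y in zip(xs,ys)]);print("green@30",P.mean(0),len(P))
# specimen bar + its rest
f=t["frame"].astype(int); m=np.zeros(f.shape[:2],np.uint8); sub=(f[...,0]>f[...,2]+12)&(f[...,0]>80); m[195:265,215:255]=sub[195:265,215:255]
ys,xs=np.nonzero(m);P=np.array([onz(t,x,y,38.8)[:2] for x,y in zip(xs,ys)]);c=P.mean(0);d=np.linalg.svd(P-c)[2][0];d*=np.sign(d[0]);print("spec t",c,np.arctan2(d[1],d[0]),np.ptp((P-c)@d),len(P))
f=s["frame"].astype(int); m=np.zeros(f.shape[:2],np.uint8); sub=(f[...,0]>f[...,2]+25)&(f[...,0]>80); m[178:200,190:255]=sub[178:200,190:255]
ys,xs=np.nonzero(m);P=np.array([onz(s,x,y,36)[:2] for x,y in zip(xs,ys)]);c=P.mean(0);d=np.linalg.svd(P-c)[2][0];d*=np.sign(d[0]);print("spec s(incl side face)",c,np.arctan2(d[1],d[0]),np.ptp((P-c)@d),len(P))
```

```text
t [398 219   5  10  26] c@35 [ 556.2 -267. ] yaw 0.182 len 27.2 w 7.8
green@30 [ 556.41893823 -245.63640974] 82
s [204 315  30   9 111] c@35 [ 529.6 -224.8] yaw 0.176 len 67.2 w 11.3
s [206 334  32  10 131] c@35 [ 537.7 -272.2] yaw 0.165 len 68.8 w 12.8
green@30 [ 533.7502468  -247.16220783] 408
spec t [534.62696067 211.82888311] -0.008568608260330868 138.44937697658077 229
spec s(incl side face) [549.03015901 210.25085811] -0.01876937917127617 121.34321767258928 199
```

Run:
```python
from meas import *
t=snapshot("top"); s=snapshot("side"); t["frame"]=cv2.imread("pics/top0.png")[:,:,::-1]
print(onz(t,392.48,230.91,30),onz(t,392.64,230.97,35))
for p,z in(((384.3,231.94),35),((401.05,229.8),35)): print(onz(t,*p,z))
f=t["frame"].astype(int);R,G,B=f[...,0],f[...,1],f[...,2]
m=((G>R+12)&(G<100)).astype(np.uint8); m[:, :370]=0; m[:210]=0; m[250:]=0;m[:,410:]=0
ys,xs=np.nonzero(m); P=np.array([onz(t,x,y,30)[:2] for x,y in zip(xs,ys)]);c=P.mean(0);d=np.linalg.svd(P-c)[2][0];d*=np.sign(d[0]);print(c,np.arctan2(d[1],d[0]),np.ptp((P-c)@d))
# white rest lips in top (z35)
g=f.min(2); m=np.zeros(g.shape,np.uint8); m[205:245,218:228]=(g>185)[205:245,218:228]; m[205:245,239:248]=(g>185)[205:245,239:248]
N,l,st,ce=cv2.connectedComponentsWithStats(m)
for i in range(1,N):
    if st[i,4]>10: print(st[i],onz(t,*ce[i],35))
# candidates check
crop(t,200,195,270,265,6,"cand1"); crop(t,100,180,170,215,6,"cand2")
```

```text
[ 533.90612865 -247.70102969   30.        ] [ 533.66228926 -246.33949289   35.        ]
[ 530.50791077 -222.47171915   35.        ]
[ 537.39126369 -270.41613578   35.        ]
[ 533.35708983 -247.79538825] 0.1548155984540854 67.49549525160617
```

View pics/cand1.png

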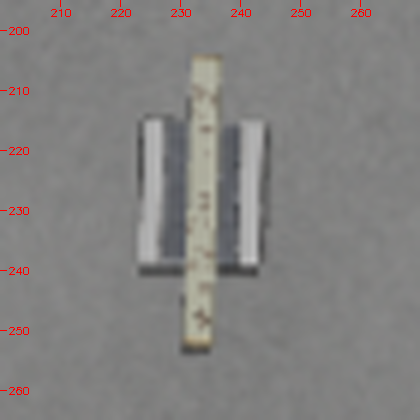

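Run:
```python
from h import *
Y=0.14-np.pi/2
move_to([498.7,-44.3,110],[np.pi,0,Y])
line_to([498.7,-44.3,30.5],120)
o=get_obs();print(o["time"],o["tool_pos"],o["ft_force"])
close();pause(0.1);o=get_obs();print(o["time"],o["tool_pos"],o["ft_force"],o["moment"],o["finger_gap"])
```

```text
9.0333 [499.73351832 -44.47355218  31.49391062] [0.38235573 0.12067249 0.27139739]
9.7917 [498.82195626 -44.50344033  30.6738403 ] [-1.00165089 -1.3097447   2.55340976] [-0.23706441  0.0607952  -0.04875666] 12.33452963115506
```

Run:
```python
from h import *
u=np.array([np.cos(.14),np.sin(.14),0]); p=np.array([498.7,-44.3,30.7])
for d in(20,40,65):
    line_to(p-u*d,60); o=get_obs();print(o["time"],o["tool_pos"],o["ft_force"],o["finger_gap"])
line_to(p-u*66+[0,0,60],100)
o=get_obs();print(o["time"],o["tool_pos"],o["ft_force"],o["finger_gap"])
t=snapshot("top"); s=snapshot("side")
crop(t,265,160,345,265,6,"ct5"); crop(s,165,190,295,280,6,"cs5")
```

```text
10.275 [476.61139846 -46.82122448  30.40318246] [-1.45782323 -0.37698572  0.72865177] 12.204305756463524
10.7583 [458.12124882 -49.84445496  30.63739711] [-0.92572229 -0.13308608  0.44696159] 13.004825875927503
11.325 [433.78438227 -53.36512582  30.73087382] [-0.89894391  0.37316814 -0.44415494] 12.788699628464213
12.075 [433.10510812 -53.41893608  90.46827786] [ 0.73396307 -0.43594029 -1.75146665] 12.306781580591014
```

View pics/ct5.png

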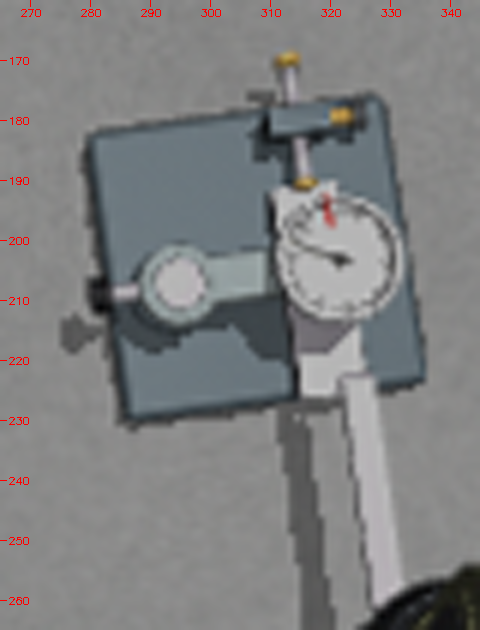

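View pics/cs5.png

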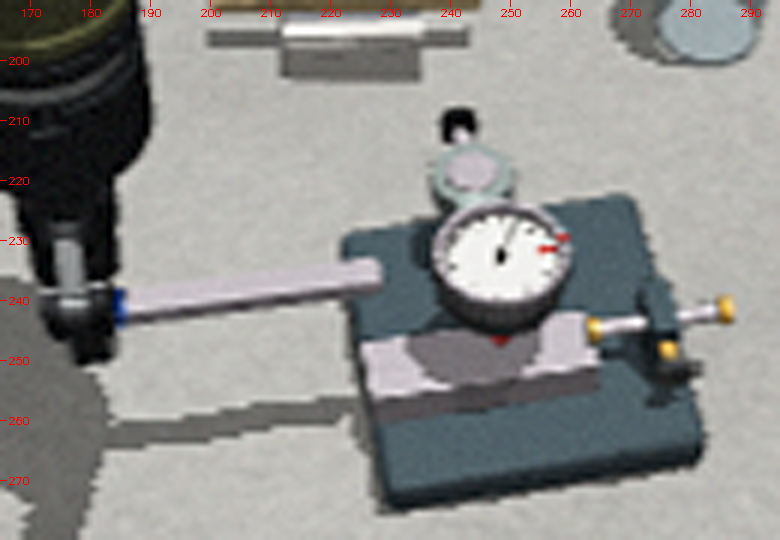

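Run:
```python
from meas import *
t=snapshot("top"); s=snapshot("side")
for S,h in((t,(321.07,202.76)),(s,(248.05,232.22))):
    P0=onz(S,*h,109); f=S["frame"].astype(np.float32); g=np.clip(f[...,0]-f[...,1:].max(2)-20,0,None); A=np.arange(-.5,1,.02)
    p=[]
    for a in A:
        pts=np.float32([proj(S,P0+[r*np.cos(a),r*np.sin(a),0]) for r in np.linspace(14,21,15)])
        p.append(cv2.remap(g,pts[:,0],pts[:,1],cv2.INTER_LINEAR).mean())
    p=np.array(p); print("red",A[p.argmax()],(p*A).sum()/p.sum())
```

```text
red 0.2600000000000007 0.22803747718128692
red 0.1800000000000006 0.16905018076936631
```

Run:
```python
from h import *
Y=0.17-np.pi/2; g=np.array([533.7-55*np.cos(.17),-247.7-55*np.sin(.17)])
move_to([*g,95],[np.pi,0,Y]); o=get_obs();print(o["time"],o["tool_pos"],o["ft_force"],o["finger_gap"])
line_to([*g,30],80)
t=snapshot("top"); s=snapshot("side")
crop(t,350,200,430,280,6,"ct6"); crop(s,165,280,295,370,6,"cs6")
print(get_obs()["time"])
```

```text
13.1167 [ 478.31031594 -255.5953062    94.33272626] [-0.75002474  0.92456451 -2.24003152] 12.462868022687296
14.175
```

View pics/ct6.png

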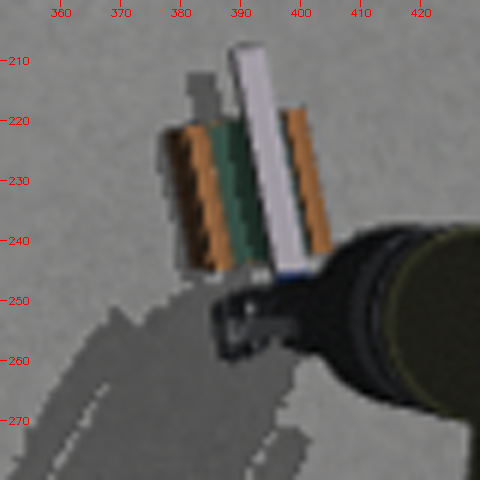

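View pics/cs6.png

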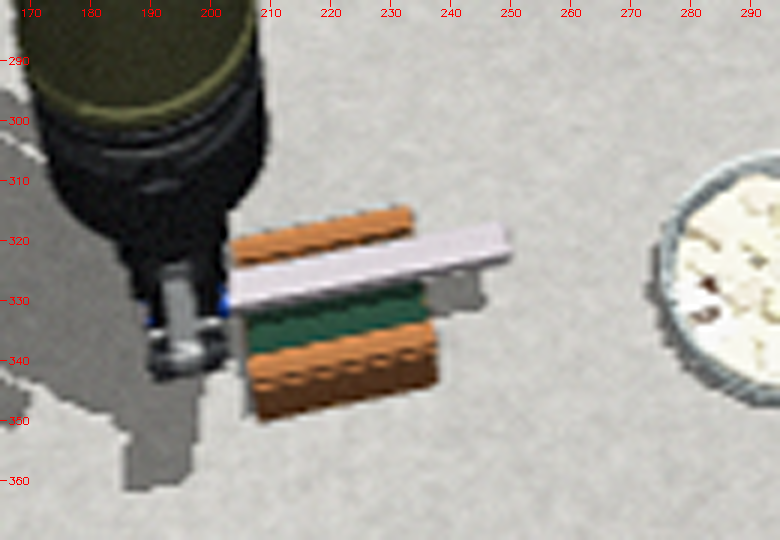

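Run:
```python
from h import *
g=np.array([533.7-55*np.cos(.17),-247.7-55*np.sin(.17)])
line_to([*g,19],40)
r=line_to([*g,14],8,stop_force=3); o=get_obs();print(r,o["time"],o["tool_pos"],o["ft_force"])
open_jaws();pause(.1); o=get_obs();print(o["time"],o["tool_pos"],o["ft_force"],o["finger_gap"])
line_to([*g,100],150)
move_to([500,-100,200],[np.pi,0,-np.pi/2])
t=snapshot("top"); s=snapshot("side")
crop(t,350,200,430,280,6,"ct7"); crop(s,165,280,295,370,6,"cs7")
print(get_obs()["time"])
```

```text
True 15.0833 [ 479.60311432 -257.10336312   15.61252527] [-0.01326264 -0.62037556  4.77615812]
15.8833 [ 478.70622625 -256.56627116   14.7712272 ] [-0.37620977  0.61728171  0.53847611] 85.41205853873866
17.475
```

View pics/ct7.png

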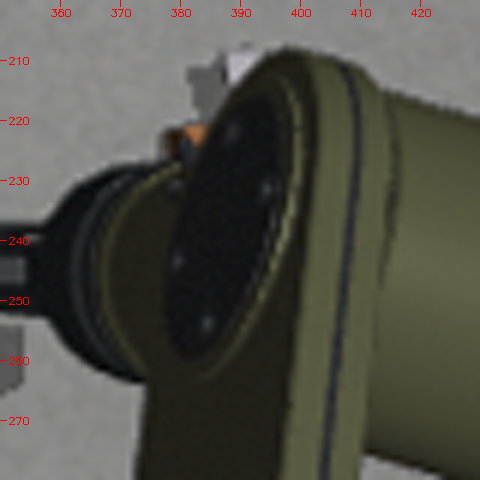

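View pics/cs7.png

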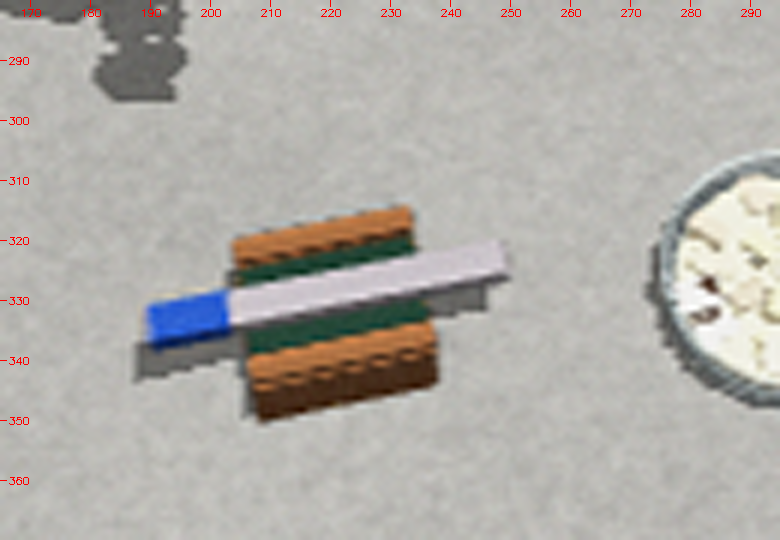

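Setting bar lies flat and centred in the wooden rest, with the sleeve at side (188,318) and the inner end at (249,323). The test bar candidates are the speckled bar at top (234,228) and the black bar at (130,198). The ivory, speckled one on the white block fits the description. The crop confirms it.

Run:
```python
from h import *
Y=-0.015-np.pi/2
move_to([477.6,212.0,110],[np.pi,0,Y])
line_to([477.6,212.0,15.6],120)
close();pause(.1);o=get_obs();print(o["time"],o["tool_pos"],o["ft_force"],o["finger_gap"])
line_to([477.6,212.0,95],100);o=get_obs();print(o["time"],o["ft_force"],o["finger_gap"])
u=np.array([np.cos(.141),np.sin(.141),0]); H=np.array([605.6,-29.5,0])
p=H-u*169; p[2]=75
move_to(p,[np.pi,0,.141-np.pi/2])
t=snapshot("top"); s=snapshot("side"); print(get_obs()["time"])
crop(t,265,160,345,275,5,"ct8"); crop(s,165,190,295,280,6,"cs8")
```

```text
20.3917 [477.66915188 212.08509345  15.77552897] [-1.09054935  0.75076872  2.01851365] 12.696826131576453
21.3333 [ 0.15511169  0.12786735 -1.24434562] 12.829007142068601
22.4833
```

View pics/ct8.png

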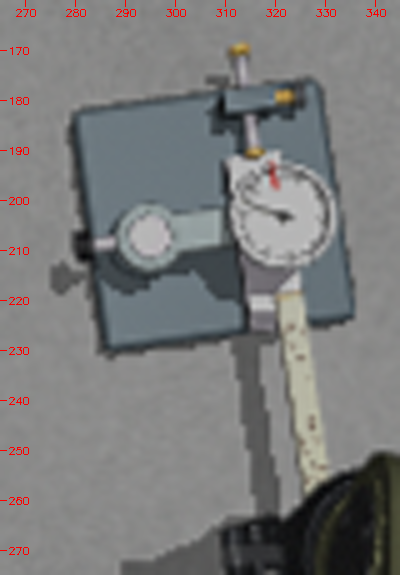

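View pics/cs8.png

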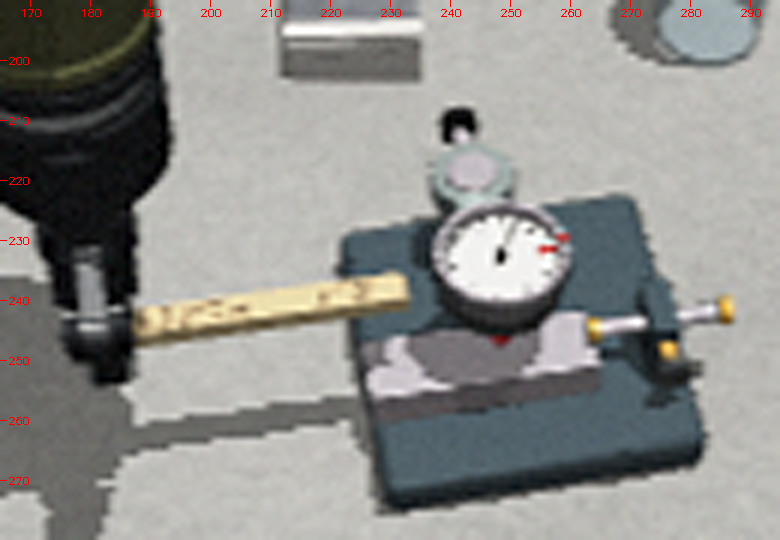

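Run:
```python
from h import *
t=snapshot("top");s=snapshot("side")
f=t["frame"].astype(int);m=(f[...,0]>f[...,2]+15)&(f[...,0]>90);m[:216]=0;m[255:]=0;m[:,:318]=0;m[:,335:]=0
ys,xs=np.nonzero(m);P=np.array([onz(t,x,y,98)[:2] for x,y in zip(xs,ys)]);c=P.mean(0);d=np.linalg.svd(P-c)[2][0];d*=np.sign(d[0])
print(c,np.arctan2(d[1],d[0]),"y offset from stand axis",(c-[605.6,-29.5])@[-np.sin(.141),np.cos(.141)],"inner end",((P-[605.6,-29.5])@[np.cos(.141),np.sin(.141)]).max(), get_obs()["tool_pos"])
```

```text
[514.00305864 -40.8749336 ] 0.1437625304482882 y offset from stand axis 1.610368558262033 inner end -40.70358411240831 [438.83226021 -52.33012571  75.05037512]
```

Run:
```python
from h import *
u=np.array([np.cos(.141),np.sin(.141),0]); H=np.array([605.6,-29.5,0])
n=np.array([-u[1],u[0],0])
def P(d,z=30.7): return H+u*d-n*0.4+[0,0,z]
line_to(P(-169,36),80)
r=line_to(P(-169),15,stop_force=3);o=get_obs();print(r,o["time"],o["tool_pos"],o["ft_force"])
r=line_to(P(-140),30,stop_force=8);o=get_obs();print(r,o["time"],o["tool_pos"],o["ft_force"])
if not r:
    r=line_to(P(-113),25,stop_force=8);o=get_obs();print(r,o["time"],o["tool_pos"],o["ft_force"])
    s=snapshot("side");t=snapshot("top");crop(t,265,160,345,275,5,"ct9"); crop(s,165,190,295,280,6,"cs9")
```

```text
False 23.725 [438.46083162 -53.71755701  30.77252869] [ 0.56927136 -0.66748738 -0.30976714]
False 24.8417 [467.18317599 -49.58374803  30.75882866] [0.07801073 0.34239355 1.13497418]
True 25.5417 [481.10427233 -47.05895211  30.34401035] [0.74639502 0.88921358 3.47946662]
```

View pics/cs9.png

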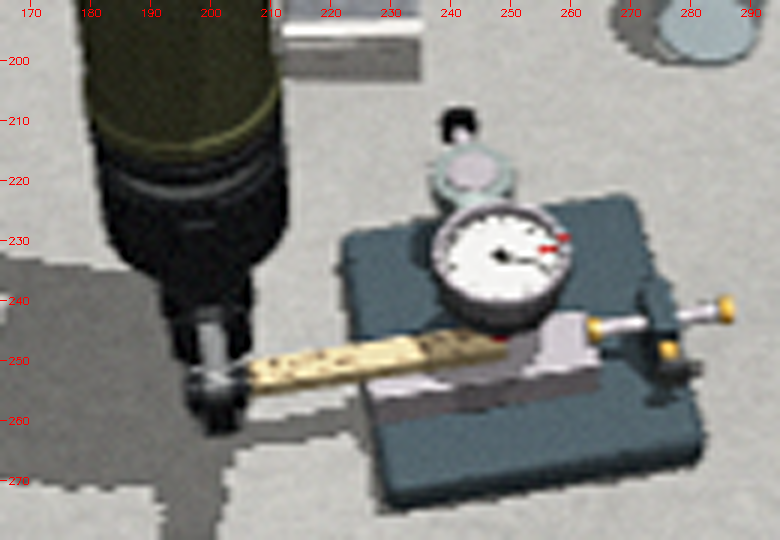

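View pics/ct9.png

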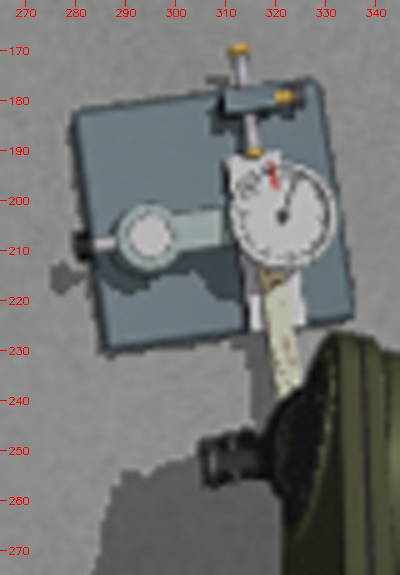

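The dial moved: the pointer is now past the red mark clockwise, so the tip has climbed onto the test bar. The stop was the climbing transient, and residual forces are small. I'll go on gently.

Run:
```python
from h import *
u=np.array([np.cos(.141),np.sin(.141),0]); H=np.array([605.6,-29.5,0]); n=np.array([-u[1],u[0],0])
def P(d,z=30.7): return H+u*d-n*0.4+[0,0,z]
o=get_obs();print((o["tool_pos"]-H)@u,o["ft_force"])
r=line_to(P(-99),20,stop_force=6);o=get_obs();print(r,o["time"],(o["tool_pos"]-H)@u,o["ft_force"])
if not r:
    r=line_to(P(-79),6,stop_force=5);o=get_obs();print(r,o["time"],(o["tool_pos"]-H)@u,o["ft_force"],o["ft_force"]@u)
```

```text
-125.72834877991764 [2.58866197 0.76322251 4.57549241]
True 26.125 -125.83844575626448 [-1.76635487 -0.19310694  6.67951715]
```

Run:
```python
from h import *
for i in range(6):
    pause(.05);o=get_obs();print(o["time"],o["tool_pos"].round(2),o["tcp_rot"].round(4),o["ft_force"].round(2),o["moment"].round(3),round(o["finger_gap"],2))
s=snapshot("side");t=snapshot("top");crop(s,225,215,275,265,12,"cs10")
```

```text
26.175 [480.98 -46.92  30.07] [ 3.1311e+00  1.7000e-03 -1.4292e+00] [-1.44 -0.49  6.51] [-0.057 -0.145 -0.081] 12.81
26.225 [480.98 -46.9   30.1 ] [ 3.1312e+00  1.7000e-03 -1.4293e+00] [-1.23 -0.92  6.76] [ 0.029 -0.09  -0.103] 13.05
26.275 [481.   -46.93  30.13] [ 3.1313e+00  1.7000e-03 -1.4293e+00] [-1.56 -1.12  5.76] [-0.08  -0.05  -0.007] 12.44
26.325 [481.   -46.93  30.15] [ 3.1313e+00  1.6000e-03 -1.4293e+00] [-0.66 -1.08  6.15] [-0.049 -0.085 -0.016] 12.56
26.375 [480.99 -46.94  30.14] [ 3.1313e+00  1.7000e-03 -1.4293e+00] [-1.25 -0.75  5.91] [ 0.063 -0.165 -0.012] 12.96
26.425 [480.98 -46.93  30.15] [ 3.1313e+00  1.6000e-03 -1.4293e+00] [-0.76 -0.94  5.31] [-0.007 -0.104 -0.035] 12.39
```

View pics/cs10.png

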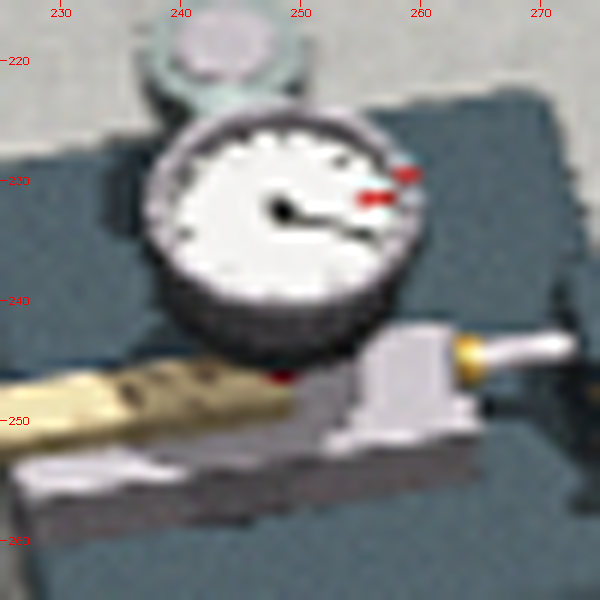

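Run:
```python
from h import *
u=np.array([np.cos(.141),np.sin(.141),0]); H=np.array([605.6,-29.5,0]); n=np.array([-u[1],u[0],0])
def P(d,z=30.9): return H+u*d-n*0.4+[0,0,z]
line_to(P(-125),10,rotation=[np.pi,0,.141-np.pi/2])
for i in range(4):
    pause(.05);o=get_obs();print(o["time"],((o["tool_pos"]-H)@u).round(2),((o["tool_pos"]-H)@n).round(2),o["tool_pos"][2].round(2),o["tcp_rot"].round(4),o["ft_force"].round(2),o["moment"].round(3))
```

```text
26.8417 -125.89 -0.12 30.63 [ 3.1398e+00  5.0000e-04 -1.4297e+00] [0.16 0.56 2.96] [ 0.104 -0.136  0.013]
26.8917 -125.87 -0.11 30.62 [ 3.1398e+00  5.0000e-04 -1.4297e+00] [0.47 0.49 1.89] [ 0.096 -0.066  0.031]
26.9417 -125.87 -0.13 30.63 [ 3.1398e+00  5.0000e-04 -1.4297e+00] [-0.38  0.81  2.39] [ 0.124 -0.069  0.06 ]
26.9917 -125.88 -0.14 30.63 [ 3.1398e+00  5.0000e-04 -1.4297e+00] [0.17 0.51 2.78] [0.117 0.032 0.039]
```

Run:
```python
from h import *
u=np.array([np.cos(.141),np.sin(.141),0]); H=np.array([605.6,-29.5,0]); n=np.array([-u[1],u[0],0])
def P(d,z=30.9): return H+u*d-n*0.4+[0,0,z]
for d in(-123,-120,-115):
    r=line_to(P(d),12,rotation=[np.pi,0,.141-np.pi/2],stop_force=7)
    o=get_obs();print(r,o["time"],((o["tool_pos"]-H)@u).round(2),((o["tool_pos"]-H)@n).round(2),o["tool_pos"][2].round(2),o["tcp_rot"].round(4),o["ft_force"].round(2))
    if r: break
```

```text
False 27.3083 -125.63 0.13 30.38 [ 3.1366e+00  1.0000e-03 -1.4295e+00] [-4.7  -1.92  4.54]
False 27.7083 -122.66 0.18 30.43 [ 3.1366e+00  1.1000e-03 -1.4296e+00] [-4.88 -0.54  4.29]
False 28.275 -117.81 0.23 30.42 [ 3.1364e+00  1.2000e-03 -1.4296e+00] [-4.36 -0.57  4.37]
```

Run:
```python
from h import *
u=np.array([np.cos(.141),np.sin(.141),0]); H=np.array([605.6,-29.5,0]); n=np.array([-u[1],u[0],0])
def P(d,z): return H+u*d-n*0.6+[0,0,z]
for d,z in((-112,31.9),(-107,32.2),(-102,32.2)):
    r=line_to(P(d,z),12,rotation=[np.pi,0,.141-np.pi/2],stop_force=7)
    o=get_obs();print(r,o["time"],((o["tool_pos"]-H)@u).round(2),((o["tool_pos"]-H)@n).round(2),o["tool_pos"][2].round(2),o["tcp_rot"].round(4),o["ft_force"].round(2))
    if r: break
s=snapshot("side");crop(s,200,215,290,265,8,"cs11")
```

```text
False 28.6917 -112.27 -0.5 31.53 [ 3.1408e+00  3.0000e-04 -1.4297e+00] [-1.71 -0.53 -0.54]
False 29.2583 -106.2 -0.76 32.31 [-3.1403e+00 -3.0000e-04 -1.4298e+00] [-0.14  0.8  -2.34]
False 29.825 -101.69 -0.62 32.22 [-3.1411e+00 -1.0000e-04 -1.4297e+00] [-0.14 -0.1  -2.02]
```

View pics/cs11.png

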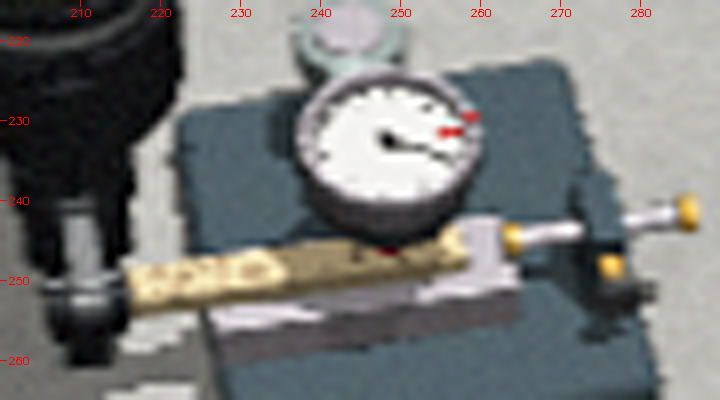

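Run:
```python
from h import *
u=np.array([np.cos(.141),np.sin(.141),0]); H=np.array([605.6,-29.5,0]); n=np.array([-u[1],u[0],0])
def P(d,z): return H+u*d-n*0.5+[0,0,z]
R=[np.pi,0,.141-np.pi/2]
for d,v in((-94,12),(-90,6),(-86,5),(-82,5)):
    r=line_to(P(d,31.7),v,rotation=R,stop_force=5)
    o=get_obs();print(r,d,o["time"],((o["tool_pos"]-H)@u).round(2),((o["tool_pos"]-H)@n).round(2),o["tool_pos"][2].round(2),o["tcp_rot"].round(4),o["ft_force"].round(2),(o["ft_force"]@u).round(2))
    if r: break
for i in range(3):
    pause(.05);o=get_obs();print(((o["tool_pos"]-H)@u).round(2),o["ft_force"].round(2),(o["ft_force"]@u).round(2))
s=snapshot("side");t=snapshot("top");crop(s,200,215,290,265,8,"cs12");crop(t,290,170,345,250,7,"ct12")
```

```text
False -94 30.6917 -93.57 -0.58 31.76 [-3.1408e+00 -1.0000e-04 -1.4298e+00] [-0.88  0.4  -1.2 ] -0.82
False -90 31.5083 -89.88 -0.51 31.71 [-3.1414 -0.     -1.4298] [-0.57  0.12 -2.37] -0.55
False -86 32.4583 -87.9 -0.25 31.28 [ 3.1381e+00  6.0000e-04 -1.4297e+00] [-6.17 -2.15 -0.58] -6.41
True -82 32.975 -88.03 -0.01 30.92 [ 3.1338e+00  1.1000e-03 -1.4296e+00] [-0.28  0.59  4.61] -0.2
-88.0 [ 0.89 -0.38  5.5 ] 0.82
-87.99 [ 1.17 -0.16  4.56] 1.14
-88.01 [0.7  0.33 6.93] 0.74
```

View pics/cs12.png

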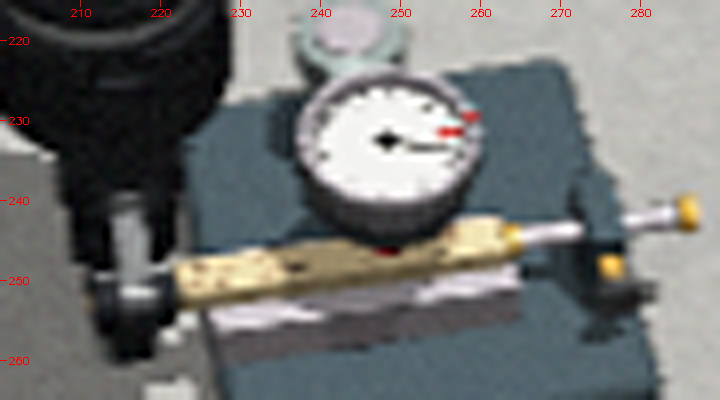

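View pics/ct12.png

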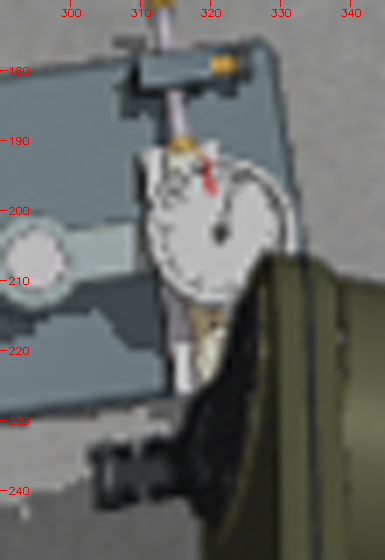

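Run:
```python
from h import *
u=np.array([np.cos(.141),np.sin(.141),0]); H=np.array([605.6,-29.5,0]); n=np.array([-u[1],u[0],0])
def P(d,z): return H+u*d-n*0.5+[0,0,z]
R=[np.pi,0,.141-np.pi/2]
for d in(-88,-87,-86.3):
    line_to(P(d,31.4),5,rotation=R); pause(.15)
    F=[];
    for i in range(5): pause(.03);o=get_obs();F.append(o["ft_force"])
    F=np.mean(F,0);print(d,o["time"],((o["tool_pos"]-H)@u).round(2),((o["tool_pos"]-H)@n).round(2),o["tool_pos"][2].round(2),o["tcp_rot"].round(4),F.round(2),(F@u).round(2))
    if F@u<-5: break
```

```text
-88 34.375 -88.17 -0.44 31.32 [ 3.1412e+00  1.0000e-04 -1.4297e+00] [ 1.47  0.31 -0.85] 1.5
-87 35.0417 -87.97 -0.32 31.15 [ 3.1398e+00  4.0000e-04 -1.4298e+00] [-2.4  -0.69 -0.47] -2.48
-86.3 35.65 -87.94 -0.2 31.01 [ 3.1385e+00  6.0000e-04 -1.4297e+00] [-5.02 -1.34 -0.66] -5.16
```

Run:
```python
from h import *
u=np.array([np.cos(.141),np.sin(.141),0]); H=np.array([605.6,-29.5,0]); n=np.array([-u[1],u[0],0])
def P(d,z): return H+u*d-n*0.3+[0,0,z]
line_to(P(-87.4,31.3),5,rotation=[np.pi,0,.141-np.pi/2]); pause(.1)
open_jaws();pause(.1);o=get_obs();print(o["time"],o["finger_gap"],o["ft_force"])
line_to(P(-89,150),120)
move_to([300,330,250],[np.pi,0,0])
pause(.2)
s=snapshot("side");t=snapshot("top");print(get_obs()["time"])
crop(s,200,215,290,265,8,"cs13");crop(t,290,165,345,250,7,"ct13")
crop(s,165,290,265,360,7,"cs13b");cv2.imwrite("pics/t13.png",t["frame"][:,:,::-1])
```

```text
36.925 85.34700655957435 [ 0.49933688 -0.09192576 -0.75407555]
39.9917
```

View pics/cs13.png

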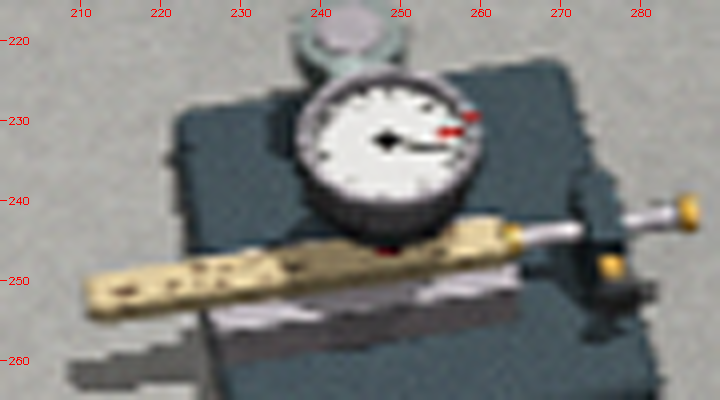

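View pics/ct13.png

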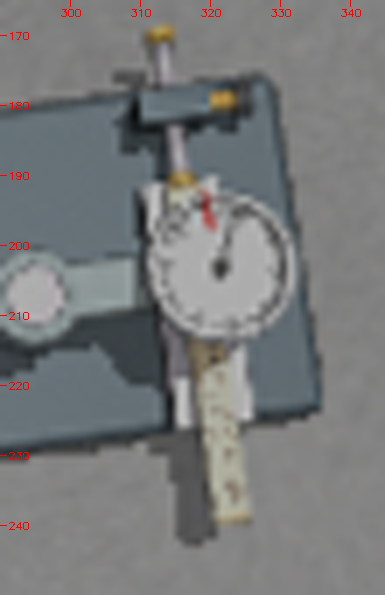

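View pics/t13.png

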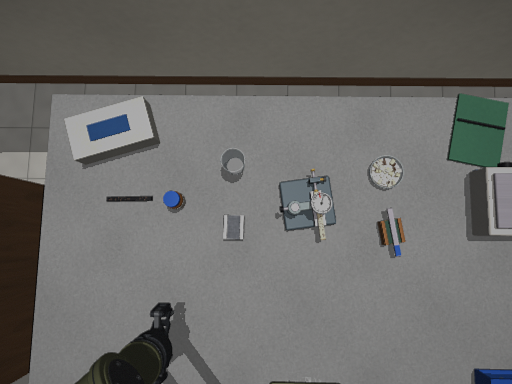

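Run:
```python
from meas import *
t=snapshot("top"); s=snapshot("side")
A=np.arange(-1,1,.02)
for S,h in((t,(321.07,202.76)),(s,(248.05,232.22))):
    P0=onz(S,*h,109); f=S["frame"].astype(np.float32); g=f.max(2); rd=np.clip(f[...,0]-f[...,1:].max(2)-20,0,None)
    def prof(im,r0,r1): return np.array([cv2.remap(im,*[np.float32([proj(S,P0+[r*np.cos(a),r*np.sin(a),0]) for r in np.linspace(r0,r1,15)])[:,k] for k in(0,1)],cv2.INTER_LINEAR).mean() for a in A])
    p=prof(g,6,16);w=np.clip(np.percentile(p,60)-p,0,None);w[abs(A-A[p.argmin()])>.3]=0; q=prof(rd,14,21)
    a,b=(w*A).sum()/w.sum(),(q*A).sum()/q.sum(); print("ptr",a,"red",b,"diff",b-a)
f=t["frame"].astype(int);m=(f[...,0]>f[...,2]+12)&(f[...,0]>90);m[:215]=0;m[245:]=0;m[:,:314]=0;m[:,332:]=0
ys,xs=np.nonzero(m);P=np.array([onz(t,x,y,53.8)[:2] for x,y in zip(xs,ys)]);c=P.mean(0);d=np.linalg.svd(P-c)[2][0];d*=np.sign(d[0]);v=P-[605.6,-29.5]
print("yaw",np.arctan2(d[1],d[0]),"off",(c-[605.6,-29.5])@[-np.sin(.141),np.cos(.141)],"outer",(v@[np.cos(.141),np.sin(.141)]).min())
print(get_obs()["time"])
```

```text
ptr -0.24297096756189066 red 0.22859569811502406 diff 0.47156666567691474
ptr -0.2527664168043623 red 0.16483794120948586 diff 0.41760435801384815
yaw 0.14995778946380786 off 0.6456946198015641 outer -99.64017606764574
40.0917
```

```bash
python3 -c "
from workcell import *
finish_job(); print(get_obs()['time'])"
```

```text
the job is handed in; nothing more can be done
the job is handed in; nothing more can be done
```

The comparator is zeroed, the setting bar is in its wooden rest, and the test bar is seated against the stop. I handed the job in at about 40 s of the 72 s; no verdict is reported.

- **Zero:** I turned the bezel 1.02 rad clockwise in one grip and let go. The red mark then stood about 0.04 rad clockwise of the pointer by my measurement. The two cameras disagreed by about 0.05 rad, but both were within one division.
- **Setting bar:** I drew it out along the bed and lowered it until I felt contact. The views show it flat and roughly centred in the wooden rest.
- **Test bar:** It is butted on the stop pad, about 39 mm beyond the tip. I pushed it to about 5 N, eased off and let go.
- **During insertion:** The ball climbing onto the bar tripped the force stop once. A second trip came straight after. I levelled the gripper and raised it slightly, and the bar then slid freely. My first contact with the stop peaked at roughly 11 N by estimate, not measured, against the 15 N limit.
- **Last checks:** The dial reads 0.42 to 0.47 rad past zero, which suggests the zero was nearer 0.06 rad off; the range asked for is 0.29 to 0.72. The test bar is about 0.01 rad and 0.6 mm off the stand axis, and its end touches the pad in both views. The glassware stands as before, and the arm is clear.

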